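# Refit the desk humidifier with fresh filter sticks

## Task

Get the desk humidifier ready: lift its lid off by the knob and stand it right way up on the middle of the round cork mat, then take every filter stick out of the bamboo block and push each one fully down into a tube of its own in the humidifier (any tube will do). When all the sticks are in, put the lid back on so that it sits level all round, and only then press the start button right down and let it go. Leave the other things on the desk where they are.

Things in the scene. Friction and masses are not known exactly. Their poses are not given: they have to be found in the camera images.
- humidifier: Fixed humidifier: round white tub 170 mm across, flat rim 77 mm above the desk; in it a square grey deck 102 mm wide, top at 85 mm, with four upright filter tubes. A low apron (75 mm wide, 40 mm high, reaching 155 mm from the centre) sticks out along its own -x, roughly towards the robot, with the start button. Origin: centre of the underside, on the desk; z up.
- lid_knob (a point): Loose white domed lid, 160 mm across, 71 mm high, open below (inside radius 76 mm, 4 mm play round the deck), 0.25 kg, at first on the humidifier. This point: on its axis in its wooden knob (28 mm across, 44 mm tall), 24 mm above the roof, 20 mm below the knob's top, 95 mm above the lid's lower edge; z up. It is 172 mm above the desk with the lid seated, 99 mm with the lid on the mat.
- mat: Round flat cork mat, 190 mm across, 4 mm thick, fixed on the desk, to one side of the humidifier. Origin: centre of the underside.
- caddy_mid (a point): Bamboo block, 210 x 70 x 55 mm, 0.7 kg, standing loose on the desk on the other side, with a row of four square wells (15 mm wide, 45 mm deep) along its x at -72, -24, 24 and 72 mm from the middle. This point is the block's centre, 27.5 mm above the desk.
- start (a joint): Start button on the humidifier's apron: a white spring push button pressed straight down, 0 = up, 0.006 m = fully down (4 N); it springs back. Starting takes a press of at least 0.004.
- start_top (a point): Centre of the top face of the start button (34 mm across), z up.
- tube0 (a point): Mouth of one of the humidifier's four filter tubes, level with the deck (85 mm above the desk), 35 mm from the humidifier's axis on a diagonal of the square deck; neighbours are 49 mm apart. Round bore 17 mm, 70 mm deep, upright, slightly countersunk.
- tube1 (a point): Mouth of one of the humidifier's four filter tubes, level with the deck (85 mm above the desk), 35 mm from the humidifier's axis on a diagonal of the square deck; neighbours are 49 mm apart. Round bore 17 mm, 70 mm deep, upright, slightly countersunk.
- tube2 (a point): Mouth of one of the humidifier's four filter tubes, level with the deck (85 mm above the desk), 35 mm from the humidifier's axis on a diagonal of the square deck; neighbours are 49 mm apart. Round bore 17 mm, 70 mm deep, upright, slightly countersunk.
- tube3 (a point): Mouth of one of the humidifier's four filter tubes, level with the deck (85 mm above the desk), 35 mm from the humidifier's axis on a diagonal of the square deck; neighbours are 49 mm apart. Round bore 17 mm, 70 mm deep, upright, slightly countersunk.
- stick0_mid (a point): A white rigid filter stick, 12 mm across, 115 mm long, 15 g (all alike, two to four of them present). This point is its centre; z along it, up. It starts upright in a well of the bamboo block, centre 67.5 mm and top 125 mm above the desk; fully home in a tube its centre is 12.5 mm below the tube's mouth.
- stick1_mid (a point): A white rigid filter stick, 12 mm across, 115 mm long, 15 g (all alike, two to four of them present). This point is its centre; z along it, up. It starts upright in a well of the bamboo block, centre 67.5 mm and top 125 mm above the desk; fully home in a tube its centre is 12.5 mm below the tube's mouth.
- stick2_mid (a point): A white rigid filter stick, 12 mm across, 115 mm long, 15 g (all alike, two to four of them present). This point is its centre; z along it, up. It starts upright in a well of the bamboo block, centre 67.5 mm and top 125 mm above the desk; fully home in a tube its centre is 12.5 mm below the tube's mouth.
- stick3_mid (a point): A white rigid filter stick, 12 mm across, 115 mm long, 15 g (all alike, two to four of them present). This point is its centre; z along it, up. It starts upright in a well of the bamboo block, centre 67.5 mm and top 125 mm above the desk; fully home in a tube its centre is 12.5 mm below the tube's mouth.
- mug: Bystander: white handled mug, 80 mm across, 95 mm tall. Origin: centre of its underside.
- stapler: Bystander: black desk stapler, 140 x 36 x 50 mm. Origin: centre of its underside.
- tape: Bystander: roll of clear tape lying flat, 90 mm across, 40 mm tall. Origin: centre of its underside.
- glue: Bystander: small white glue pot, 30 mm across, 95 mm tall, standing. Origin: centre of its underside.
Things that resemble listed ones, but are neither listed nor needed, are in the scene too. What is shaped like the part that bears lid_knob but orange or pink is not meant.

How it is judged:
By the outcome, as a careful person would: the job done as asked, in the order asked, and still so for the second after the job is handed in, with the robot touching nothing.
Of stick0, stick1, stick2, stick3 only 2 to 4 are there at a start; the rules pass over those that are not, and their reading is None.
At some moment in a run one of caddy, lid may be knocked a few centimetres aside while the robot is not near it.
It also fails if it takes over 210 s, if anything falls off the work surface, if the arm or the gripper's body presses on something with over 40 N, if the wrist force passes 120 N, or if a joint passes its speed limit or range.

## Robot

A 6-joint arm with a two-finger parallel gripper is mounted at the origin on the work surface. World frame = base frame: x ahead of the robot, y to its left, z up, the work surface at z = 0. Lengths are in m, angles in rad, forces in N, time in s.
With the tool pointing down it reaches from about 0.35 to 0.8 m from the base axis. Payload 7.3 kg.
Tool frame: the origin (TCP) lies midway between the tips of the shut fingers; the grasp point (between the pads) lies 19 mm behind it (r.hold_point_z is the distance from the TCP to the grasp point, in m); z points along the fingers, y is the line along which they close (so a half turn about z gives the same grasp; the last joint's range is limited). The gripper opens to 85 mm and grips with 20 to 120 N. Pads are 22 mm wide; open, the fingers measure 114 mm over their backs; the gripper's body (76 mm by 85 mm) begins 54 mm behind the grasp point. The pads swing forward as they close: fully open they stand 13 mm farther back than shut.
Start: joints at [-1.369, 0.342, 1.524, -0, 1.275, -0.146], TCP at [0.179, -0.494, 0.231] pointing down, gripper open.
Joint ranges: [-2.53, 2.53], [-0.77, 2.02], [0.04, 2.7], [-1, 4.14], [0.28, 2.66], [-3.11, 3.11]. Speed limits (rad/s): [2.57, 2.57, 3.14, 3.14, 3.14, 3.14].

## Interface

Orientations are given as a rotation vector (axis times angle).
In Python, from station import r, cams, ticket, recognise gives the robot as it stands. The module is installed in compiled form; this text tells all that it offers.
- The arm moves only by the tool arm_command, never from a script. Its argument "commands" is text: rows parted by semicolons, each of 4 numbers parted by spaces: the shift along the world's x, y, z in cm, then the turn about the world's z in degrees. A call has 1 to 5 rows; each row is the pose to reach, as a shift and turn from the pose commanded when the call began; what a row does not reach only later rows make up. A row lasts 1/8 s, in which the tool goes at most 62.5 mm and 10.7 degrees, less where a joint would pass 70% of its speed; a pose out of reach is approached as far as the arm can. A call with a gripper value outside its range is refused whole. "hand" is the finger opening in cm, from 0 to 8.54, set as the call begins (left out, the last holds). The fingers move at their own pace and stop on an object; "force" is the grip in N (left out, the last holds). Time passes only in rows, so rows that repeat a pose let the fingers close. It gives the time, the measured TCP pose, the force, the opening and the grip force at its end, in the units of the state.
- r.get_state(): the state, without advancing time (a new reading comes with each control period).
- cams.snapshot(name): name is "side" or "top" or "wrist"; returns (picture, depth): 420x560x3 uint8, red, green, blue; 420x560 float32, m along the optical axis (not along the pixel's ray), 0 where there is no reading.
- cams.get_calibration(name): a dict with "fov_y" (degrees; the focal length in pixels is half the picture's height over the tangent of half this angle, whatever the lens; pixels are square), "cx", "cy" (the principal point, pixels), "rvec" (rotation vector, rad) and "tvec" (3), from world to camera coordinates, as OpenCV has them; the wrist camera has in their place "hand_eye" (4x4, takes a point from camera to tool coordinates, whose origin is the TCP and whose axes are the flange's). Camera axes: x right, y down, z forward; pixel columns grow to the right and rows downward; lengths in m; the calibration is good to about 2 mm. A picture is of the moment at which its call begins: read the wrist's pose just before it. get_calibration takes no time and is no camera call.
- ticket.finish_job(): hands the job in; it is judged then, once.
Trained networks look in the newest picture that a camera, given by its name, has taken for a name from the list of things; names that differ only in an ending like _2 or _b are one class to them, and where a whole thing is asked for, a point or a joint stands for the part that bears it (a point fixed in the world has none). Each returns a list of dicts, best first, with "confidence" (0 to 1); they miss things now and then, are a little off and sometimes report something else, mostly with a low value. They report only what shows in the picture. A call takes as long as a camera call. They do not tell look-alikes from the thing itself.
- recognise(camera, target): "centre" ([x, y, z] in m, in world coordinates, good to about 4 mm: the middle of the surface that is visible of it).
The state is a dict: "clock": time; "joint_pos": joint angles; "joint_velocities": joint speeds; "tau": joint torques, N m; "tcp_pos": TCP position; "tcp_rot": TCP orientation; "ft_force": force on the tool from outside, world axes, zero at the start; "torque": the same for the moment, N m; "width": finger opening in m; "gripper_force": force on a finger pad.
Only numpy, scipy, OpenCV 4.12 (cv2) and the standard library are available. Lean on these libraries where they do the work, as an engineer would, in place of code of your own. Each camera call takes 0.05 s, during which the arm holds its last target. There are 200 camera calls.

## Working session

There is one attempt and no reset: what is moved stays moved. The work goes in short steps, Python scripts to look and compute and a tool call to move; the robot and the scene stay as the last step left them, time stands still between calls to the robot, and variables do not carry over. Pictures are saved under pics/ and viewed, at most 14 in all, crops included, and the job is handed in when it is done.

Besides the shell and the picture viewer there is one more tool, called after "Request:" as name(argument=value, ...), one argument or row to a line, values as JSON. arm_command: Moves the arm, as the interface text tells. Its arguments: {"type":"object","properties":{"commands":{"type":"string"},"hand":{"type":"number"},"force":{"type":"number"}},"required":["commands"]}

```bash
mkdir -p pics
cat > h.py <<'E'
from station import r, cams, ticket, recognise
import numpy as np, cv2
from scipy.spatial.transform import Rotation as R
def snap(n,save=None):
    s=r.get_state(); p,d=cams.snapshot(n)
    if save: cv2.imwrite('pics/'+save,p[:,:,::-1])
    return p,d,s
def cloud(n,d,s):
    c=cams.get_calibration(n); f=210/np.tan(np.radians(c['fov_y'])/2)
    v,u=np.mgrid[:420,:560]
    P=np.stack([(u-c['cx'])/f*d,(v-c['cy'])/f*d,d],-1)
    if n=='wrist':
        H=np.array(c['hand_eye']); P=P@H[:3,:3].T+H[:3,3]
        P=P@R.from_rotvec(s['tcp_rot']).as_matrix().T+s['tcp_pos']
    else:
        P=(P-np.array(c['tvec']).ravel())@R.from_rotvec(np.array(c['rvec']).ravel()).as_matrix()
    P[d<=0]=np.nan
    return P
E
python3 - <<'E'
from h import *
for n in ['top','side']:
    p,d,s=snap(n,n+'0.png')
    for t in ['humidifier','lid_knob','mat','caddy_mid','start_top','stick0_mid','mug','glue','tape','stapler']:
        print(n,t,[(np.round(x['centre'],3).tolist(),round(x['confidence'],2)) for x in recognise(n,t)][:5])
print(s); print(cams.get_calibration('wrist'))
E
```

```text
top humidifier [([0.501, 0.021, 0.04], 0.87)]
top lid_knob [([0.224, 0.281, 0.073], 0.96), ([0.48, 0.522, 0.074], 0.9), ([0.591, 0.049, 0.145], 0.79), ([0.5, 0.018, 0.039], 0.63), ([0.48, 0.01, 0.062], 0.45)]
top mat [([0.462, 0.292, 0.001], 0.59), ([0.472, -0.32, 0.056], 0.39)]
top caddy_mid [([0.474, -0.321, 0.052], 0.97)]
top start_top []
top stick0_mid []
top mug []
top glue [([0.76, -0.147, 0.07], 0.59)]
top tape [([0.732, 0.231, 0.038], 0.82), ([0.482, 0.011, 0.061], 0.54)]
top stapler [([0.725, -0.294, 0.044], 0.77)]
side humidifier [([0.527, -0.013, 0.038], 0.94)]
side lid_knob [([0.585, 0.02, 0.149], 0.87), ([0.478, 0.496, 0.066], 0.69), ([0.451, -0.338, 0.091], 0.57)]
side mat [([0.47, 0.288, 0.001], 0.69), ([0.761, -0.155, 0.061], 0.57), ([0.524, -0.01, 0.037], 0.37)]
side caddy_mid [([0.466, -0.35, 0.058], 0.68)]
side start_top [([0.474, 0.01, 0.065], 0.64)]
side stick0_mid [([0.401, -0.347, 0.094], 0.59), ([0.73, -0.313, 0.04], 0.34)]
side mug [([0.698, 0.333, 0.061], 0.76)]
side glue [([0.76, -0.154, 0.062], 0.59)]
side tape [([0.746, 0.25, 0.045], 0.69)]
side stapler [
[... 479 characters left out ...]
-0.49357632,  0.23131121]), 'tcp_rot': array([3.09412009e+00, 5.43555149e-01, 1.05912613e-06]), 'ft_force': array([-0.40974324, -0.39961716,  0.49109658]), 'torque': array([-0.02993677,  0.01427997,  0.01830518]), 'gripper_force': 0.0, 'width': 0.08589570695881797}
{'fov_y': 64.59263083632504, 'cx': 284.53820381525907, 'cy': 214.38930007308173, 'hand_eye': array([[ 3.17478205e-04, -9.51529919e-01, -3.07556033e-01,
         7.80025383e-02],
       [ 9.99999588e-01,  5.63679914e-04, -7.11675940e-04,
        -6.96883734e-04],
       [ 8.50544107e-04, -3.07555680e-01,  9.51529705e-01,
        -1.41964459e-01],
       [ 0.00000000e+00,  0.00000000e+00,  0.00000000e+00,
         1.00000000e+00]])}
```

View pics/top0.png

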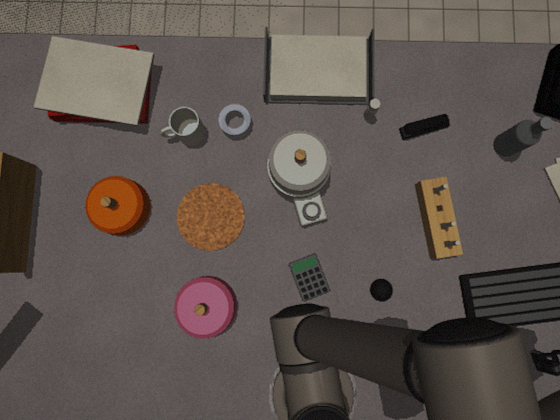

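View pics/side0.png

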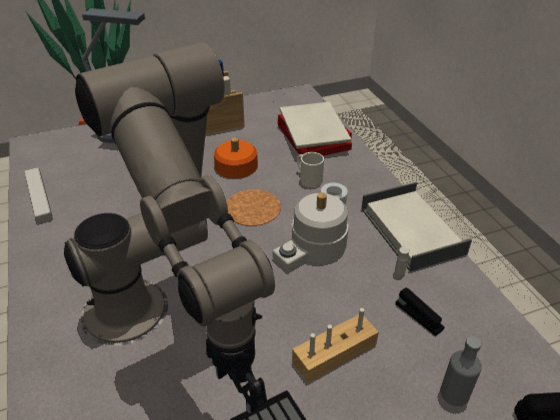

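The top view shows the white lid's knob at (300,156), the button at (311,211), the mat at (211,216) and the caddy at (440,219). Three sticks have their tops near (440,188), (447,226) and (451,244). The orange and pink lids are decoys. Next I'll refine these positions from depth.

```bash
cat >> h.py <<'E'
def blobs(P,x0,x1,y0,y1,z0,z1,mn=4):
    m=((P[...,0]>x0)&(P[...,0]<x1)&(P[...,1]>y0)&(P[...,1]<y1)&(P[...,2]>z0)&(P[...,2]<z1)).astype(np.uint8)
    n,l=cv2.connectedComponents(m)
    return [P[l==i] for i in range(1,n) if (l==i).sum()>=mn]
def rect(q): return cv2.minAreaRect((q[:,:2]*1000).astype(np.float32))
def circ(q): 
    c,rad=cv2.minEnclosingCircle((q[:,:2]*1000).astype(np.float32)); return np.round(c,1),round(rad,1)
E
cat > top.py <<'E'
from h import *
p,d,s=snap('top'); P=cloud('top',d,s)
print('knob',[(len(q),q.mean(0).round(4),circ(q)) for q in blobs(P,.4,.75,-.12,.15,.172,.21)])
print('lidroof',[(len(q),circ(q)) for q in blobs(P,.4,.75,-.12,.15,.12,.16,50)])
print('rim',[(len(q),circ(q)) for q in blobs(P,.5,.75,-.12,.15,.07,.16,50)])
print('caddy',[(len(q),rect(q)) for q in blobs(P,.35,.6,-.45,-.2,.045,.065,50)])
print('sticks',[(len(q),q.mean(0).round(4)) for q in blobs(P,.35,.6,-.45,-.2,.08,.14,1)])
print('button',[(len(q),q.mean(0).round(4),circ(q)) for q in blobs(P,.4,.55,-.05,.1,.045,.07)])
print('apron',[(len(q),rect(q)) for q in blobs(P,.4,.5,-.05,.1,.03,.07,50)])
hsv=cv2.cvtColor(p,cv2.COLOR_RGB2HSV); m=(hsv[...,1]>110)&(abs(P[...,0]-.47)<.13)&(abs(P[...,1]-.29)<.13)&(P[...,2]<.012)
q=P[m]; print('mat',len(q),q.mean(0),circ(q))
E
python3 top.py
```

```text
knob [(116, array([0.597 , 0.0511, 0.1904]), (array([598.7,  50.5]), 14.0))]
lidroof [(2837, (array([599.1,  51. ]), 78.3))]
rim [(3221, (array([597.7,  51.4]), 84.4))]
caddy [(1968, ((472.86737060546875, -330.25982666015625), (210.16795349121094, 72.74373626708984), 10.788498878479004))]
sticks [(45, array([ 0.5422, -0.3143,  0.1109])), (47, array([ 0.4483, -0.332 ,  0.1101])), (51, array([ 0.4015, -0.341 ,  0.1111]))]
button [(43, array([0.5199, 0.0529, 0.0579]), (array([529.3,  53.1]), 46.7)), (268, array([0.4803, 0.0148, 0.0565]), (array([481.,  14.]), 24.9))]
apron [(528, ((480.2448425292969, 13.825668334960938), (60.28742599487305, 74.73373413085938), 17.593828201293945))]
mat 3552 [0.46432445 0.29314415 0.00412129] (array([465.9, 293.8]), 95.2)
```

Request:
arm_command(
  commands="3.8 4.9 1; 7.6 9.8 2; 11.4 14.7 3; 15.2 19.6 4; 19 24.5 4",
  hand=8.0,
)

```text
schema error: expected 4 numbers
```

Request:
arm_command(
  commands="3.8 4.9 0; 7.6 9.8 0; 11.4 14.7 0; 15.2 19.8 0; 19 24.7 0",
)

```text
schema error: expected 4 numbers
```

Request:
arm_command(
  commands="1.9 2.6 0 0; 3.8 5.3 0 0; 3.8 5.3 0 0",
)

```text
clock: 1.52
tcp_pos: [0.2179, -0.4392, 0.2316]
tcp_rot: [-3.093, -0.547, -0.0]
ft_force: [-0.2, -1.2, 0.1]
width: 0.0854
gripper_force: 0.0
```

Request:
arm_command(
  commands="3.8 4.9 1 0; 7.6 9.8 2 0; 11.4 14.7 3 0; 15.2 19.6 4 0; 19 24.5 4 0",
  hand=8.0,
)

```text
clock: 2.15
tcp_pos: [0.408, -0.1956, 0.2724]
tcp_rot: [3.092, 0.542, 0.003]
ft_force: [1.2, 0.4, -0.0]
width: 0.08
gripper_force: 0.0
```

Request:
arm_command(
  commands="3.8 4.9 0 0; 7.6 9.8 0 0; 11.4 14.7 0 0; 15.2 19.7 0 0; 19.1 24.7 0 0",
)

```text
clock: 2.78
tcp_pos: [0.5984, 0.0509, 0.2713]
tcp_rot: [3.094, 0.543, 0.001]
ft_force: [0.5, -0.6, -0.0]
width: 0.0799
gripper_force: 0.0
```

Request:
arm_command(
  commands="0 0 0 0; 0 0 0 0",
)

```text
clock: 3.02
tcp_pos: [0.5968, 0.0493, 0.2708]
tcp_rot: [3.094, 0.544, -0.002]
ft_force: [-0.7, 0.3, -0.7]
width: 0.0801
gripper_force: 0.0
```

```bash
python3 - <<'E'
from h import *
p,d,s=snap('wrist','w1.png'); P=cloud('wrist',d,s)
print(s['tcp_pos'],s['tcp_rot'])
print('knob',[(len(q),q.mean(0).round(4),circ(q)) for q in blobs(P,.5,.7,-.05,.15,.180,.2)])
print('knob z',[(len(q),np.nanmax(q[:,2])) for q in blobs(P,.5,.7,-.05,.15,.16,.22)])
print('lid',[(len(q),circ(q)) for q in blobs(P,.45,.75,-.12,.18,.12,.16,50)])
E
python3 top.py
```

```text
[0.59684289 0.0492997  0.27078483] [ 3.09366409e+00  5.43788819e-01 -1.53476081e-03]
knob [(1193, array([0.6014, 0.052 , 0.1904]), (array([599.8,  51.4]), 13.8))]
knob z [(1402, np.float64(0.19379111278304478))]
lid [(22962, (array([599.6,  51.8]), 78.1))]
knob [(117, array([0.597 , 0.0512, 0.19  ]), (array([598.8,  51. ]), 13.7))]
lidroof [(990, (array([599. ,  41.2]), 69.1))]
rim [(998, (array([593.1,  37.8]), 70.2))]
caddy [(1966, ((472.7618713378906, -330.3338928222656), (209.86630249023438, 72.92503356933594), 10.613629341125488))]
sticks [(46, array([ 0.542 , -0.3146,  0.1102])), (48, array([ 0.4484, -0.3319,  0.1097])), (50, array([ 0.4015, -0.3411,  0.1103]))]
button []
apron []
mat 3564 [0.46421485 0.29320283 0.00411948] (array([466., 294.]), 95.6)
```

Request:
arm_command(
  commands="0.1 0.1 -5 0; 0.1 0.1 -9 0; 0.1 0.1 -11.6 0; 0.1 0.1 -11.6 0; 0.1 0.1 -11.6 0",
)

```text
clock: 3.75
tcp_pos: [0.5985, 0.0501, 0.157]
tcp_rot: [3.094, 0.542, 0.004]
ft_force: [0.0, -0.0, 0.3]
width: 0.0799
gripper_force: 0.0
```

Request:
arm_command(
  commands="0 0 0 0; 0 0 0 0; 0 0 0 0; 0 0 0 0; 0 0 0 0",
  hand=1.5,
  force=60,
)

```text
clock: 4.38
tcp_pos: [0.5981, 0.051, 0.1561]
tcp_rot: [3.094, 0.544, 0.002]
ft_force: [-0.7, -0.0, 5.0]
width: 0.0262
gripper_force: 58.8
```

Request:
arm_command(
  commands="0 0 0 0; 0 0 2 0; 0 0 5 0; 0 0 9 0; 0 0 10 0",
)

```text
clock: 5.0
tcp_pos: [0.5986, 0.0509, 0.2572]
tcp_rot: [3.093, 0.544, 0.006]
ft_force: [1.1, -0.2, -2.7]
width: 0.027
gripper_force: 59.2
```

Request:
arm_command(
  commands="-2.6 4.9 0 0; -5.3 9.7 0 0; -8 14.6 0 0; -10.6 19.4 0 0; -13.3 24.3 0 0",
)

```text
clock: 5.62
tcp_pos: [0.4631, 0.295, 0.2534]
tcp_rot: [3.093, 0.543, -0.004]
ft_force: [-0.6, -0.4, -2.2]
width: 0.0267
gripper_force: 59.4
```

Request:
arm_command(
  commands="0 0 -5 0; 0 0 -10 0; 0 0 -15 0; 0 0 -16.5 0; 0 0 -17 0",
)

```text
clock: 6.25
tcp_pos: [0.4647, 0.2938, 0.0847]
tcp_rot: [3.094, 0.543, -0.002]
ft_force: [0.5, 0.6, -2.1]
width: 0.0266
gripper_force: 59.6
```

Request:
arm_command(
  commands="0 0 -0.1 0; 0 0 -0.2 0; 0 0 -0.2 0",
)

```text
clock: 6.62
tcp_pos: [0.4653, 0.2941, 0.0843]
tcp_rot: [-3.094, -0.543, -0.003]
ft_force: [-0.4, -0.0, -2.7]
width: 0.0264
gripper_force: 59.7
```

Not yet touching; creep down.

Request:
arm_command(
  commands="0 0 -0.1 0; 0 0 -0.2 0; 0 0 -0.2 0",
)

```text
clock: 7.0
tcp_pos: [0.4652, 0.2941, 0.0831]
tcp_rot: [-3.094, -0.544, -0.003]
ft_force: [-3.7, -1.6, 9.9]
width: 0.0266
gripper_force: 61.2
```

Request:
arm_command(
  commands="0 0 0 0; 0 0 0 0; 0 0 0 0; 0 0 0 0; 0 0 0 0",
  hand=8,
)

```text
clock: 7.62
tcp_pos: [0.4648, 0.2939, 0.0812]
tcp_rot: [3.094, 0.544, -0.0]
ft_force: [0.2, -0.9, -0.4]
width: 0.08
gripper_force: 0.0
```

Request:
arm_command(
  commands="0 0 3 0; 0 0 8 0; 0 0 13 0; 0 0 17 0; 0 0 17 0",
)

```text
clock: 8.25
tcp_pos: [0.4662, 0.2946, 0.2549]
tcp_rot: [-3.092, -0.543, -0.011]
ft_force: [0.1, -0.4, -0.6]
width: 0.08
gripper_force: 0.0
```

Run:
```python
from h import *
p,d,s=snap('top','t2.png'); P=cloud('top',d,s)
print('deck',[(len(q),rect(q)) for q in blobs(P,.5,.7,-.05,.15,.079,.1,50)])
print('tub',[(len(q),circ(q)) for q in blobs(P,.5,.7,-.05,.15,.06,.1,50)])
print('apron',[(len(q),rect(q)) for q in blobs(P,.4,.51,-.05,.1,.03,.07,50)])
print('caddy',[(len(q),rect(q)) for q in blobs(P,.3,.65,-.48,-.15,.045,.065,50)])
print('sticks',[(len(q),q.mean(0).round(4)) for q in blobs(P,.3,.65,-.48,-.15,.08,.14,1)])
p,d,s=snap('wrist'); P=cloud('wrist',d,s); print(s['tcp_pos'])
print('knob',[(len(q),q.mean(0).round(4),circ(q)) for q in blobs(P,.36,.56,.2,.4,.105,.13,30)])
print('lid',[(len(q),circ(q)) for q in blobs(P,.3,.6,.1,.5,.05,.085,50)])
```

```text
deck [(1375, ((599.816162109375, 53.45415496826172), (107.24588012695312, 110.4311294555664), 17.46923828125))]
tub [(2626, (array([599.3,  50.9]), 85.0))]
apron [(629, ((485.7370300292969, 15.163482666015625), (71.51558685302734, 75.33985900878906), 17.238788604736328))]
caddy [(1956, ((472.76116943359375, -330.6425476074219), (210.25152587890625, 73.67236328125), 11.038290977478027))]
sticks [(46, array([ 0.542 , -0.3146,  0.1099])), (48, array([ 0.4483, -0.3319,  0.1096])), (52, array([ 0.4016, -0.3411,  0.1101]))]
[0.46520221 0.29410337 0.2525462 ]
knob [(813, array([0.4681, 0.2962, 0.1174]), (array([466.5, 295.7]), 13.9))]
lid [(5137, (array([485.6, 499.5]), 64.9)), (16612, (array([466.4, 296. ]), 78.1)), (2781, (array([564.6, 118.3]), 39.3))]
```

View pics/t2.png

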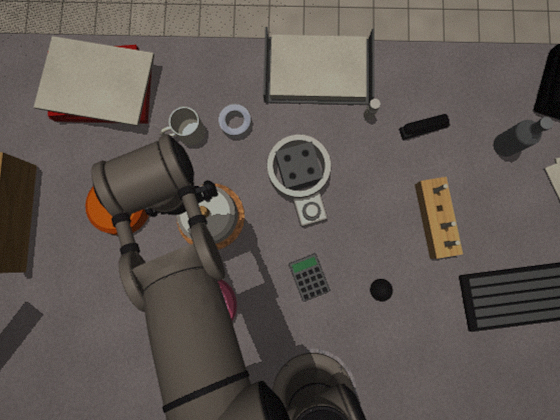

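The lid stands on the mat, and the deck is bare with its holes around pixel (298,164). I'll take the wrist camera over the deck to locate the tubes.

Request:
arm_command(
  commands="2.6 -4.9 0 0; 5.3 -9.7 0 0; 8 -14.6 0 0; 10.6 -19.4 0 0; 13.3 -24.3 0 0",
  hand=3.5,
)

```text
clock: 8.98
tcp_pos: [0.5977, 0.0493, 0.2493]
tcp_rot: [-3.093, -0.544, 0.005]
ft_force: [-0.2, 0.2, -0.4]
width: 0.0351
gripper_force: 0.0
```

Request:
arm_command(
  commands="0 0 0 0; 0 0 0 0",
)

```text
clock: 9.22
tcp_pos: [0.597, 0.0512, 0.2497]
tcp_rot: [-3.093, -0.543, 0.005]
ft_force: [-0.3, -0.3, 0.8]
width: 0.0348
gripper_force: 0.0
```

Run:
```python
from h import *
p,d,s=snap('wrist','w2.png'); P=cloud('wrist',d,s); print(s['tcp_pos'])
np.savez('w2.npz',p=p,P=P)
from scipy import ndimage as ni
m=(abs(P[...,2]-.085)<.004)&(np.hypot(P[...,0]-.599,P[...,1]-.051)<.075)
m=m.astype(np.uint8); print('deck z',np.median(P[m>0][:,2]))
l,n=ni.label(m); k=np.argmax(np.bincount(l.ravel())[1:])+1; dk=l==k
print('deck',rect(P[dk]))
holes=ni.binary_fill_holes(dk)&~dk
l,n=ni.label(holes)
c=cams.get_calibration('wrist');f=210/np.tan(np.radians(c['fov_y'])/2)
H=np.array(c['hand_eye']);Rt=R.from_rotvec(s['tcp_rot']).as_matrix()
for i in range(1,n+1):
    v,u=np.nonzero(l==i)
    if len(v)<60: continue
    (cu,cv_),ax,_=cv2.fitEllipse(cv2.convexHull(np.stack([u,v],1).astype(np.int32)))
    ray=Rt@H[:3,:3]@np.array([(cu-c['cx'])/f,(cv_-c['cy'])/f,1]); o=s['tcp_pos']+Rt@H[:3,3]
    w=o+ray*(.085-o[2])/ray[2]
    print(len(v),(cu,cv_),ax,w.round(4),recognise('wrist','tube0')[:0])
t=recognise('wrist','tube0'); print([(x['centre'],x['confidence']) for x in t])
```

```text
[0.59699102 0.05121145 0.24971583]
deck z 0.08433282973140138
deck ((599.3812255859375, 51.433753967285156), (102.57526397705078, 102.190185546875), 17.161352157592773)
256 (261.0673828125, 162.5463409423828) (17.590518951416016, 17.91029930114746) [0.6162 0.0825 0.085 ] []
252 (313.8537902832031, 164.91448974609375) (17.061737060546875, 18.515304565429688) [0.6308 0.0359 0.085 ] []
214 (259.9284973144531, 212.96792602539062) (15.619453430175781, 16.80414390563965) [0.5695 0.0679 0.085 ] []
215 (310.29498291015625, 215.13226318359375) (15.766278266906738, 17.2811336517334) [0.5841 0.0212 0.085 ] []
[([0.7591, -0.1353, 0.0546], 0.73), ([0.5971, 0.0484, 0.0753], 0.66)]
```

View pics/w2.png

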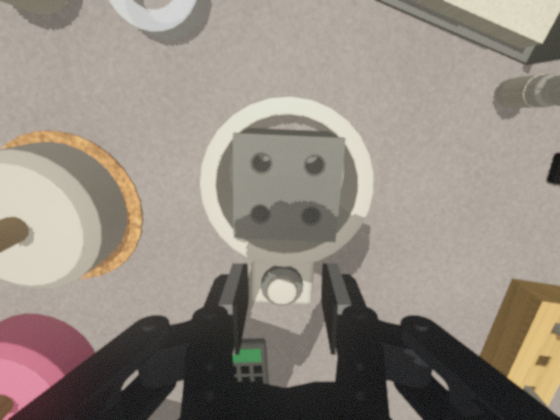

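Deck centre (599,51), with tube fits that agree with the geometry. Now to the caddy.

Request:
arm_command(
  commands="-1.8 -5.6 0 -2; -3.6 -11.2 0 -4; -5.4 -16.8 0 -6; -7.2 -22.4 0 -8; -9 -28 0 -9",
)

```text
clock: 10.15
tcp_pos: [0.5072, -0.2302, 0.2517]
tcp_rot: [3.127, 0.299, 0.001]
ft_force: [0.4, -0.5, 0.6]
width: 0.035
gripper_force: 0.0
```

Request:
arm_command(
  commands="-1.6 -4.8 0 0; -3.3 -9.6 0 0; -3.3 -9.6 0 0; -3.3 -9.6 0 0",
)

```text
clock: 10.65
tcp_pos: [0.4749, -0.3244, 0.2514]
tcp_rot: [-3.127, -0.299, -0.0]
ft_force: [-0.2, 0.1, -0.2]
width: 0.0347
gripper_force: 0.0
```

```bash
cat > cad.py <<'E'
from h import *
p,d,s=snap('wrist','w_c.png'); P=cloud('wrist',d,s); print(s['tcp_pos'],s['tcp_rot'])
for q in blobs(P,.3,.65,-.5,-.15,.047,.063,800):
    (x,y),sz,a=rect(q); print('caddy',x,y,sz,a)
print('sticktops',[(len(q),q.mean(0).round(4)) for q in blobs(P,.3,.65,-.5,-.15,.121,.132,5)])
print('bodies',[(len(q),q.mean(0).round(4),q[:,2].max().round(3)) for q in blobs(P,.3,.65,-.5,-.15,.09,.14,20)])
p,d,s=snap('top'); P=cloud('top',d,s)
print('topcaddy',[(len(q),rect(q)) for q in blobs(P,.3,.65,-.5,-.15,.045,.065,50)])
E
python3 cad.py
```

```text
[ 0.47494119 -0.32439223  0.25135365] [-3.12692237e+00 -2.99275118e-01 -2.98529527e-04]
caddy 472.3480224609375 -330.29254150390625 (210.17562866210938, 70.14315795898438) 10.633052825927734
sticktops [(186, array([ 0.5433, -0.317 ,  0.1242])), (142, array([ 0.4496, -0.3346,  0.1241])), (135, array([ 0.4026, -0.3434,  0.124 ]))]
bodies [(191, array([ 0.5434, -0.3168,  0.1237]), np.float64(0.127)), (284, array([ 0.4514, -0.3341,  0.1152]), np.float64(0.126)), (313, array([ 0.4047, -0.343 ,  0.1138]), np.float64(0.126))]
topcaddy [(1926, ((472.6348876953125, -330.4031066894531), (209.72657775878906, 73.24533081054688), 10.319095611572266))]
```

View pics/w_c.png

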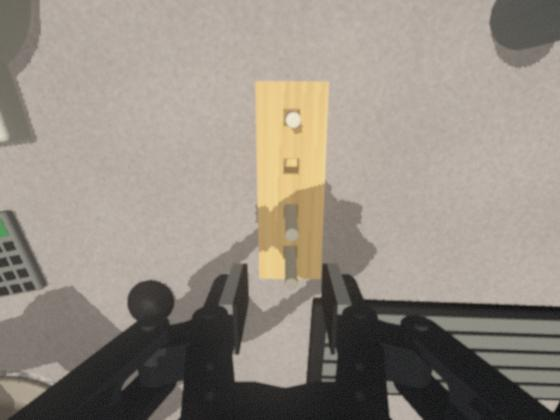

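Stick tops show at (293,120), (292,235) and (290,280), and the well at (291,162) is empty. They measure (543,-317), (450,-335) and (403,-343) mm, which fits the caddy geometry.

Request:
arm_command(
  commands="3.5 0.4 0 0; 6.8 0.7 -4 0; 6.8 0.7 -10 0; 6.8 0.7 -15 0; 6.8 0.7 -16.1 0",
)

```text
clock: 11.38
tcp_pos: [0.5417, -0.3154, 0.0871]
tcp_rot: [-3.122, -0.302, 0.008]
ft_force: [-0.4, 0.1, 0.4]
width: 0.0348
gripper_force: 0.0
```

Request:
arm_command(
  commands="0 0 0 0; 0 0 0 0; 0 0 0 0; 0 0 0 0",
  hand=0.5,
  force=30,
)

```text
clock: 11.88
tcp_pos: [0.5435, -0.3187, 0.0922]
tcp_rot: [3.125, 0.299, 0.004]
ft_force: [-0.2, 1.1, 6.7]
width: 0.0111
gripper_force: 30.0
```

Request:
arm_command(
  commands="0 0 2 0; 0 0 6 0; 0 0 12 0; 0 0 15 0; 0 0 15 0",
)

```text
clock: 12.5
tcp_pos: [0.5437, -0.3189, 0.2438]
tcp_rot: [3.123, 0.298, 0.007]
ft_force: [-0.5, 0.2, -1.0]
width: 0.0111
gripper_force: 29.4
```

Request:
arm_command(
  commands="1 5.7 0 0; 2 11.4 0 0; 3 17.1 0 0; 4.1 22.8 0 0; 5.1 28.5 0 0",
)

```text
clock: 13.12
tcp_pos: [0.5932, -0.0312, 0.2388]
tcp_rot: [-3.127, -0.299, 0.004]
ft_force: [0.2, -0.5, 0.7]
width: 0.0112
gripper_force: 29.4
```

Request:
arm_command(
  commands="1.1 5.7 0 0; 2.2 11.4 0 0; 2.2 11.4 0 0; 2.2 11.4 0 0; 2.2 11.4 0 0",
)

```text
clock: 13.75
tcp_pos: [0.6155, 0.0795, 0.2398]
tcp_rot: [3.127, 0.296, -0.002]
ft_force: [-0.1, -1.1, -0.5]
width: 0.0112
gripper_force: 29.5
```

```bash
cat > held.py <<'E'
from h import *
# held stick: wrist + side cloud near TCP
T=[]
p,d,s=snap('wrist','held_w.png'); t=s['tcp_pos']; P=cloud('wrist',d,s)
for n in ['wrist','side']:
    if n=='side': p,d,s2=snap('side','held_s.png'); P=cloud('side',d,s2)
    m=(np.hypot(P[...,0]-t[0],P[...,1]-t[1])<.03)&(P[...,2]>t[2]-.1)&(P[...,2]<t[2]-.012)
    q=P[m]; print(n,len(q),t.round(4))
    for a in np.arange(-.095,-.01,.02):
        k=q[(q[:,2]-t[2]>a)&(q[:,2]-t[2]<a+.02)]
        if len(k)>3: print('  z%+.3f'%(a+.01),len(k),((np.median(k,0)-t)*1000).round(1),'x',((k.min(0)-t)[:2]*1000).round(1),((k.max(0)-t)[:2]*1000).round(1))
    if len(q): print(' zmin',q[:,2].min()-t[2])
E
python3 held.py
```

```text
wrist 805 [0.6155 0.0795 0.2398]
  z-0.085 48 [  4.2   2.1 -78.2] x [-1.1 -4.3] [5.3 6.6]
  z-0.065 178 [  4.2   2.  -64.2] x [-1.6 -5.2] [5.6 6.6]
  z-0.045 219 [  4.2   1.9 -44.2] x [-1.6 -5.1] [5.6 6.5]
  z-0.025 307 [  4.4   2.  -23.9] x [-1.7 -5.3] [5.7 6.6]
  z-0.005 53 [  4.6   0.9 -13.5] x [-1.6 -4.4] [5.7 6.5]
 zmin -0.08230602667546372
side 80 [0.6155 0.0795 0.2398]
  z-0.085 4 [ -1.9  -4.4 -76.8] x [-6.4 -5.7] [ 1.7 -0.7]
  z-0.065 24 [ -3.2  -3.6 -65.6] x [-7.6 -9.8] [6.8 4.4]
  z-0.045 24 [ -2.8  -4.8 -42.2] x [ -6.3 -10.7] [3.8 0.7]
  z-0.025 21 [ -3.3  -4.1 -23.8] x [-6.1 -8.7] [3.3 2.7]
  z-0.005 7 [ -1.6  -3.4 -13.4] x [-7.3 -5.1] [5.8 3.5]
 zmin -0.07845030543593082
```

View pics/held_w.png

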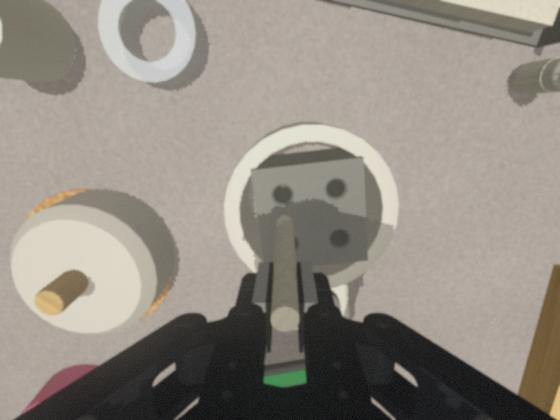

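```bash
cat > tubes.py <<'E'
from h import *
from scipy import ndimage as ni
import sys
ts=[]
p,d,s=snap('wrist'); P=cloud('wrist',d,s); ts.append(s['tcp_pos'])
z=P[...,2]; t=s['tcp_pos']
c=cams.get_calibration('wrist');f=210/np.tan(np.radians(c['fov_y'])/2)
H=np.array(c['hand_eye']);Rt=R.from_rotvec(s['tcp_rot']).as_matrix();o=t+Rt@H[:3,3]
# tubes: deep pixels within deck: intersect each pixel ray with z=.085, keep those with z well below
v,u=np.mgrid[:420,:560]
ray=np.stack([(u-c['cx'])/f,(v-c['cy'])/f,np.ones_like(u)],-1)@(Rt@H[:3,:3]).T
X=o+ray*((.085-o[2])/ray[...,2])[...,None]
exp={'A':(.616,.0825),'B':(.6306,.0355),'C':(.5836,.0208),'D':(.569,.0678)}
for k,(x,y) in exp.items():
    m=(np.hypot(X[...,0]-x,X[...,1]-y)<.016)&(z<.078)
    l,n=ni.label(m)
    if n==0: continue
    j=np.argmax(np.bincount(l.ravel())[1:])+1; q=X[l==j]
    if len(q)<80: continue
    (a,b),ax,_=cv2.fitEllipse(cv2.convexHull((q[:,:2]*1e4).astype(np.float32)))
    print(k,len(q),'abs',round(a/1e4,4),round(b/1e4,4),'size',np.round(np.array(ax)/10,1),'rel tcp mm',((np.array([a,b])/1e4-t[:2])*1000).round(1))
for i in range(4):
    cams.snapshot('top'); ts.append(r.get_state()['tcp_pos'])
print(np.array(ts).round(4)); print(np.mean(ts,0))
E
python3 tubes.py
```

```text
A 226 abs 0.6169 0.0827 size [15.1 15.9] rel tcp mm [1.2 3.2]
B 228 abs 0.6314 0.0362 size [15.  16.1] rel tcp mm [ 15.7 -43.3]
C 190 abs 0.585 0.0215 size [14.7 15.8] rel tcp mm [-30.7 -57.9]
[[0.6157 0.0795 0.2402]
 [0.6158 0.0798 0.2404]
 [0.6158 0.08   0.2404]
 [0.6158 0.0802 0.2404]
 [0.6158 0.0804 0.2404]]
[0.61576168 0.07998936 0.24036441]
```

Request:
arm_command(
  commands="0.1 0.1 -3 0; 0.1 0.1 -5.5 0; 0.1 0.1 -6.5 0; 0.1 0.1 -7.5 0; 0.1 0.1 -8.5 0",
)

```text
clock: 14.72
tcp_pos: [0.6173, 0.0819, 0.1556]
tcp_rot: [3.127, 0.299, 0.002]
ft_force: [0.7, -0.4, -0.8]
width: 0.0112
gripper_force: 29.5
```

Request:
arm_command(
  commands="0 0 -2 0; 0 0 -4 0; 0 0 -5 0; 0 0 -5.6 0; 0 0 -5.8 0",
)

```text
clock: 15.35
tcp_pos: [0.617, 0.0819, 0.0975]
tcp_rot: [3.127, 0.299, 0.001]
ft_force: [0.3, 0.6, -0.2]
width: 0.0108
gripper_force: 29.5
```

Request:
arm_command(
  commands="0 0 -0.1 0; 0 0 -0.2 0; 0 0 -0.3 0",
)

```text
clock: 15.72
tcp_pos: [0.6181, 0.082, 0.0971]
tcp_rot: [3.127, 0.299, 0.007]
ft_force: [-3.3, -0.5, 15.7]
width: 0.0111
gripper_force: 31.0
```

Request:
arm_command(
  commands="0 0 0 0; 0 0 0 0; 0 0 0 0",
  hand=3.2,
)

```text
clock: 16.1
tcp_pos: [0.6167, 0.0819, 0.0941]
tcp_rot: [3.127, 0.299, -0.001]
ft_force: [0.3, 0.1, 0.4]
width: 0.0322
gripper_force: 0.0
```

Request:
arm_command(
  commands="0 0 4 0; 0 0 9 0; 0 0 14.5 0; -2.1 -5.2 14.5 0; -4.2 -10.4 14.5 0",
)

```text
clock: 16.73
tcp_pos: [0.5744, -0.0228, 0.2398]
tcp_rot: [3.126, 0.302, 0.002]
ft_force: [0.9, -0.5, -0.3]
width: 0.0319
gripper_force: 0.0
```

Request:
arm_command(
  commands="-2.1 -5.2 0 0; -4.2 -10.4 0 0; -6.3 -15.6 0 0; -8.4 -20.9 0 0; -10.5 -26.1 0 0",
)

```text
clock: 17.35
tcp_pos: [0.4689, -0.2847, 0.2393]
tcp_rot: [3.127, 0.299, 0.0]
ft_force: [0.5, 0.2, -0.4]
width: 0.0321
gripper_force: 0.0
```

Request:
arm_command(
  commands="-2.1 -5.2 0 0; -2.1 -5.2 0 0; -2.1 -5.2 0 0; -2.1 -5.2 0 0",
)

```text
clock: 17.85
tcp_pos: [0.4494, -0.3338, 0.2393]
tcp_rot: [-3.127, -0.302, -0.0]
ft_force: [0.3, 0.4, -0.5]
width: 0.0318
gripper_force: 0.0
```

```bash
python3 cad.py; python3 top.py | grep -v caddy
python3 - <<'E'
from h import *
p,d,s=snap('top','t3.png'); P=cloud('top',d,s)
print([(len(q),q.mean(0).round(4)) for q in blobs(P,.5,.7,-.05,.15,.095,.16,2)])
print('knob',[(len(q),q.mean(0).round(4),circ(q)) for q in blobs(P,.3,.6,.15,.42,.1,.13,2)])
E
```

```text
[ 0.44938079 -0.33383988  0.23934606] [-3.12681517e+00 -3.01829994e-01 -1.50665910e-04]
caddy 472.40350341796875 -330.29083251953125 (210.13925170898438, 70.1414794921875) 10.64963436126709
sticktops [(168, array([ 0.4495, -0.3346,  0.1242])), (147, array([ 0.4025, -0.3434,  0.1242]))]
bodies [(289, array([ 0.4511, -0.3343,  0.1167]), np.float64(0.126)), (326, array([ 0.4046, -0.343 ,  0.1143]), np.float64(0.126))]
topcaddy [(1978, ((472.8455810546875, -330.5220642089844), (209.60462951660156, 73.57247161865234), 10.673089981079102))]
knob []
lidroof []
rim [(2518, (array([599.5,  51. ]), 84.9))]
sticks [(47, array([ 0.4483, -0.332 ,  0.1103])), (51, array([ 0.4016, -0.3411,  0.1109]))]
button [(23, array([0.5438, 0.0582, 0.0572]), (array([543.8,  58.4]), 18.4)), (48, array([0.5197, 0.0542, 0.0581]), (array([529.3,  53.2]), 46.7)), (274, array([0.4802, 0.0147, 0.0562]), (array([481.7,  15.3]), 25.7))]
apron [(531, ((480.16546630859375, 13.657169342041016), (59.76445388793945, 75.18921661376953), 17.424053192138672))]
mat 967 [0.41828445 0.31669856 0.00407314] (array([465. , 293.7]), 95.1)
[(28, array([0.6146, 0.0821, 0.1222]))]
knob [(102, array([0.4822, 0.273 , 0.1173]), (array([482.7, 274. ]), 13.7))]
```

The lid on the mat has been knocked: its knob is now at (483,274) mm, which I'll account for later. Continue with stick 2.

Request:
arm_command(
  commands="0 0 -5 0; 0 0 -10 0; 0 0 -14 0; 0 0 -14.9 0; 0 0 -14.9 0",
)

```text
clock: 18.68
tcp_pos: [0.4492, -0.3352, 0.0909]
tcp_rot: [3.127, 0.3, 0.0]
ft_force: [0.4, 0.5, 1.0]
width: 0.0318
gripper_force: 0.0
```

Request:
arm_command(
  commands="0 0 0 0; 0 0 0 0; 0 0 0 0; 0 0 0 0",
  hand=0.5,
)

```text
clock: 19.18
tcp_pos: [0.4497, -0.3359, 0.0922]
tcp_rot: [3.124, 0.299, 0.004]
ft_force: [0.3, 0.1, 6.5]
width: 0.011
gripper_force: 29.6
```

Request:
arm_command(
  commands="0 0 4 0; 0 0 10 0; 0 0 15 0; 2.2 4.7 15 0; 4.5 9.3 15 0",
)

```text
clock: 19.8
tcp_pos: [0.4942, -0.2416, 0.2418]
tcp_rot: [3.126, 0.296, 0.003]
ft_force: [0.5, -0.4, -0.9]
width: 0.0111
gripper_force: 29.4
```

Request:
arm_command(
  commands="2.3 4.6 0 0; 4.5 9.3 0 0; 6.8 13.9 0 0; 9 18.5 0 0; 11.3 23.1 0 0",
)

```text
clock: 20.42
tcp_pos: [0.6073, -0.0096, 0.241]
tcp_rot: [3.127, 0.299, 0.002]
ft_force: [0.9, 0.0, -0.6]
width: 0.0109
gripper_force: 29.4
```

Request:
arm_command(
  commands="1.2 2.3 0 0; 2.3 4.6 0 0; 2.3 4.6 0 0; 2.3 4.6 0 0; 2.3 4.6 0 0",
)

```text
clock: 21.05
tcp_pos: [0.6295, 0.0339, 0.2406]
tcp_rot: [3.127, 0.297, 0.0]
ft_force: [-0.1, -0.6, 0.2]
width: 0.011
gripper_force: 29.4
```

```bash
python3 tubes.py;  python3 held.py | grep -B10 side
```

```text
B 229 abs 0.6316 0.0354 size [15.4 15.8] rel tcp mm [2.1 1.5]
D 180 abs 0.5707 0.0673 size [13.9 15.9] rel tcp mm [-58.8  33.4]
[[0.6295 0.0339 0.2406]
 [0.6296 0.0341 0.2405]
 [0.6296 0.0341 0.2405]
 [0.6297 0.0343 0.2405]
 [0.6297 0.0344 0.2404]]
[0.62961676 0.03416982 0.24051765]
wrist 813 [0.6297 0.0344 0.2404]
  z-0.085 52 [  4.1   2.1 -78.3] x [-1.9 -5.2] [5.3 6.6]
  z-0.065 172 [  4.3   1.4 -64.5] x [-1.1 -5.1] [5.3 6.5]
  z-0.045 228 [  4.2   1.9 -44.3] x [-1.9 -5.2] [5.4 6.6]
  z-0.025 303 [  4.3   1.9 -24.5] x [-2.  -5.2] [5.5 6.5]
  z-0.005 58 [  4.5   1.7 -13.5] x [-1.9 -4.4] [5.3 6.5]
 zmin -0.08251962241284841
side 81 [0.6297 0.0344 0.2404]
```

Same offsets as before; shift +1 mm in x.

Request:
arm_command(
  commands="0.1 0 -3 0; 0.1 0 -5.5 0; 0.1 0 -6.5 0; 0.1 0 -7.5 0; 0.1 0 -8.5 0",
)

```text
clock: 22.02
tcp_pos: [0.6313, 0.0349, 0.1556]
tcp_rot: [3.127, 0.299, 0.002]
ft_force: [-0.7, -0.1, -0.3]
width: 0.0109
gripper_force: 29.4
```

Request:
arm_command(
  commands="0 0 -2 0; 0 0 -4 0; 0 0 -5 0; 0 0 -5.6 0; 0 0 -5.8 0",
)

```text
clock: 22.65
tcp_pos: [0.631, 0.0349, 0.0975]
tcp_rot: [3.127, 0.299, 0.001]
ft_force: [-0.2, 0.0, 0.2]
width: 0.011
gripper_force: 29.4
```

Request:
arm_command(
  commands="0 0 -0.1 0; 0 0 -0.2 0; 0 0 -0.3 0",
)

```text
clock: 23.02
tcp_pos: [0.6321, 0.0349, 0.0971]
tcp_rot: [3.127, 0.299, 0.007]
ft_force: [-2.2, 0.6, 15.1]
width: 0.0111
gripper_force: 31.0
```

Request:
arm_command(
  commands="0 0 0 0; 0 0 0 0; 0 0 0 0",
  hand=3.2,
)

```text
clock: 23.4
tcp_pos: [0.6307, 0.0349, 0.0941]
tcp_rot: [3.127, 0.299, -0.001]
ft_force: [-0.4, 0.4, 0.2]
width: 0.0318
gripper_force: 0.0
```

Request:
arm_command(
  commands="0 0 4 0; 0 0 9 0; 0 0 14.5 0; -2.9 -4.7 14.5 0; -5.7 -9.5 14.5 0",
)

```text
clock: 24.02
tcp_pos: [0.5733, -0.0607, 0.2398]
tcp_rot: [3.126, 0.302, 0.002]
ft_force: [-0.1, -1.4, -0.4]
width: 0.0322
gripper_force: 0.0
```

Request:
arm_command(
  commands="-2.9 -4.7 0 0; -5.7 -9.4 0 0; -8.6 -14.2 0 0; -11.4 -18.9 0 0; -14.3 -23.6 0 0",
)

```text
clock: 24.65
tcp_pos: [0.4297, -0.2975, 0.2393]
tcp_rot: [3.127, 0.299, 0.0]
ft_force: [0.8, -1.3, 0.3]
width: 0.0319
gripper_force: 0.0
```

Request:
arm_command(
  commands="-2.8 -4.7 0 0; -2.8 -4.7 0 0; -2.8 -4.7 0 0; -2.8 -4.7 0 0",
)

```text
clock: 25.15
tcp_pos: [0.4035, -0.342, 0.2393]
tcp_rot: [-3.127, -0.302, -0.0]
ft_force: [-0.1, 1.0, -0.4]
width: 0.0319
gripper_force: 0.0
```

```bash
python3 cad.py
```

```text
[ 0.40345521 -0.34199124  0.23930627] [-3.12680604e+00 -3.01767720e-01 -1.46826416e-04]
caddy 467.5177001953125 -330.885009765625 (201.1192626953125, 70.21928405761719) 10.538276672363281
sticktops [(164, array([ 0.4021, -0.3431,  0.1242]))]
bodies [(289, array([ 0.4038, -0.3427,  0.1164]), np.float64(0.126))]
topcaddy [(2042, ((472.47406005859375, -330.0606689453125), (209.7020263671875, 73.11500549316406), 10.501254081726074))]
```

Request:
arm_command(
  commands="-0.1 0 -5 0; -0.1 0 -10 0; -0.1 0 -14 0; -0.1 0 -14.9 0; -0.1 0 -14.9 0",
)

```text
clock: 25.88
tcp_pos: [0.4024, -0.343, 0.0909]
tcp_rot: [3.127, 0.3, 0.0]
ft_force: [0.2, -0.4, 1.1]
width: 0.0319
gripper_force: 0.0
```

Request:
arm_command(
  commands="0 0 0 0; 0 0 0 0; 0 0 0 0; 0 0 0 0",
  hand=0.5,
)

```text
clock: 26.38
tcp_pos: [0.4026, -0.3439, 0.0921]
tcp_rot: [3.124, 0.299, 0.004]
ft_force: [0.4, 1.7, 7.0]
width: 0.0113
gripper_force: 29.5
```

Request:
arm_command(
  commands="0 0 4 0; 0 0 10 0; 0 0 15 0; 2.6 5.2 15 0; 5.2 10.4 15 0",
)

```text
clock: 27.0
tcp_pos: [0.4542, -0.2386, 0.2417]
tcp_rot: [3.126, 0.295, 0.004]
ft_force: [0.9, -0.0, 0.1]
width: 0.011
gripper_force: 29.4
```

Request:
arm_command(
  commands="2.6 5.2 0 0; 5.2 10.4 0 0; 7.8 15.5 0 0; 10.4 20.7 0 0; 13 25.9 0 0",
)

```text
clock: 27.62
tcp_pos: [0.5844, 0.0216, 0.2411]
tcp_rot: [3.127, 0.299, 0.002]
ft_force: [0.1, -1.0, 0.3]
width: 0.0111
gripper_force: 29.4
```

Request:
arm_command(
  commands="0 0 0 0; 0 0 0 0; 0 0 0 0",
)

```text
clock: 28.0
tcp_pos: [0.5834, 0.0186, 0.2407]
tcp_rot: [3.127, 0.296, 0.0]
ft_force: [0.2, -0.3, -1.0]
width: 0.0112
gripper_force: 29.4
```

```bash
python3 tubes.py;  python3 held.py | grep -B10 side
```

```text
B 84 abs 0.6311 0.0353 size [15.2 16.2] rel tcp mm [47.7 16.7]
C 227 abs 0.5845 0.0206 size [15.1 15.9] rel tcp mm [1.1 2. ]
D 217 abs 0.5699 0.0673 size [14.9 15.7] rel tcp mm [-13.5  48.6]
[[0.5834 0.0186 0.2407]
 [0.5835 0.0186 0.2406]
 [0.5836 0.0187 0.2406]
 [0.5836 0.0189 0.2406]
 [0.5837 0.0191 0.2405]]
[0.5835584  0.01879068 0.24059681]
wrist 814 [0.5837 0.0191 0.2405]
  z-0.085 52 [  3.7   1.6 -78.4] x [-2.5 -5.4] [4.8 6.4]
  z-0.065 176 [  3.8   1.3 -64.4] x [-1.9 -5.1] [5.1 6.3]
  z-0.045 223 [  3.7   1.8 -44.2] x [-2.2 -5.3] [5.  6.4]
  z-0.025 307 [  3.8   1.8 -24.4] x [-2.3 -5.5] [5.7 6.4]
  z-0.005 56 [  3.7   1.3 -13.6] x [-2.3 -5.4] [5.  6.4]
 zmin -0.08268045479367972
side 80 [0.5837 0.0191 0.2405]
```

Request:
arm_command(
  commands="0.1 0 -3 0; 0.1 0 -5.5 0; 0.1 0 -6.5 0; 0.1 0 -7.5 0; 0.1 0 -8.5 0",
)

```text
clock: 28.98
tcp_pos: [0.5853, 0.0198, 0.1555]
tcp_rot: [3.127, 0.299, 0.002]
ft_force: [-0.5, 0.3, 0.7]
width: 0.011
gripper_force: 29.4
```

Request:
arm_command(
  commands="0 0 -2 0; 0 0 -4 0; 0 0 -5 0; 0 0 -5.6 0; 0 0 -5.8 0",
)

```text
clock: 29.6
tcp_pos: [0.585, 0.0199, 0.0975]
tcp_rot: [3.127, 0.299, 0.001]
ft_force: [-0.1, -0.8, 0.2]
width: 0.0111
gripper_force: 29.4
```

Request:
arm_command(
  commands="0 0 -0.1 0; 0 0 -0.2 0; 0 0 -0.3 0",
)

```text
clock: 29.98
tcp_pos: [0.5861, 0.0199, 0.097]
tcp_rot: [3.127, 0.299, 0.007]
ft_force: [-3.3, 0.2, 17.6]
width: 0.0112
gripper_force: 31.2
```

Request:
arm_command(
  commands="0 0 0 0; 0 0 0 0; 0 0 0 0",
  hand=3.2,
)

```text
clock: 30.35
tcp_pos: [0.5847, 0.0199, 0.0942]
tcp_rot: [3.127, 0.299, -0.001]
ft_force: [0.3, -0.3, 0.2]
width: 0.0317
gripper_force: 0.0
```

Request:
arm_command(
  commands="0 0 4 0; 0 0 9 0; 0 0 14.5 0; -2.3 5.8 14.5 0; -4.6 11.6 14.5 0",
)

```text
clock: 30.98
tcp_pos: [0.5385, 0.1366, 0.2398]
tcp_rot: [-3.127, -0.296, -0.002]
ft_force: [0.1, 0.7, -1.4]
width: 0.0321
gripper_force: 0.0
```

Request:
arm_command(
  commands="-1.9 4.6 0 0; -3.8 9.2 0 0; -5.6 13.7 0 0; -5.6 13.7 0 0; -5.6 13.7 0 0",
  hand=6.5,
)

```text
clock: 31.6
tcp_pos: [0.4829, 0.2725, 0.2391]
tcp_rot: [3.127, 0.3, -0.0]
ft_force: [-0.2, 0.5, 0.6]
width: 0.0648
gripper_force: 0.0
```

Run:
```python
from h import *
p,d,s=snap('wrist','w5.png'); P=cloud('wrist',d,s); print(s['tcp_pos'])
print('knob',[(len(q),q.mean(0).round(4),circ(q)) for q in blobs(P,.36,.6,.15,.4,.11,.13,30)])
for q in blobs(P,.3,.65,.1,.45,.05,.085,5000):
    print('lid',len(q),circ(q))
    k=q[np.hypot(q[:,0]-np.mean(q[:,0]),q[:,1]-np.mean(q[:,1]))<.09]
    A=np.c_[k[:,:2],np.ones(len(k))]; print('tilt slope',np.linalg.lstsq(A,k[:,2],rcond=None)[0])
p,d,s=snap('top','t5.png'); P=cloud('top',d,s)
print('sticks',[(len(q),q.mean(0).round(4),q[:,2].max()) for q in blobs(P,.5,.7,-.05,.15,.095,.16,2)])
print('caddysticks',[(len(q),q.mean(0).round(4)) for q in blobs(P,.3,.65,-.5,-.15,.07,.16,2)])
```

```text
[0.48287435 0.27252474 0.23913433]
knob [(854, array([0.485 , 0.2755, 0.1178]), (array([483.7, 275.2]), 13.9))]
lid 6070 (array([589.8, 109.8]), 60.8)
tilt slope [ 0.05366154 -0.22809384  0.06712076]
lid 17902 (array([483.6, 275.4]), 78.0)
tilt slope [-0.0181792  -0.00201347  0.08236377]
sticks [(33, array([0.6281, 0.0355, 0.122 ]), np.float64(0.13505846776197936)), (29, array([0.6144, 0.0821, 0.1214]), np.float64(0.13350913911180234)), (30, array([0.5822, 0.0203, 0.1218]), np.float64(0.13265123224812206))]
caddysticks []
```

View pics/w5.png

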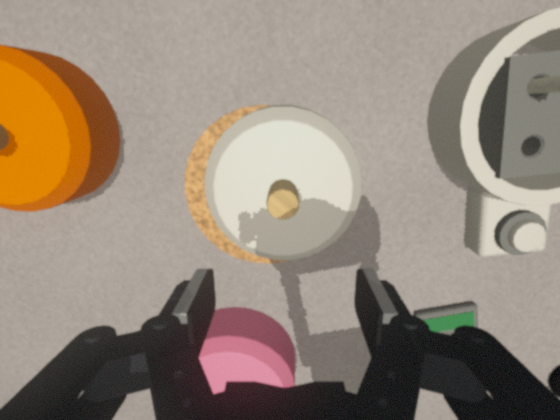

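The white lid stands level near (283,185), partly off the mat, with its knob at about (483,274) mm. All three sticks are home, their tops at about 130 mm, and the caddy is empty.

Request:
arm_command(
  commands="0 0.1 -5 0; 0 0.1 -10 0; 0 0.1 -14 0; 0 0.1 -15.6 0; 0 0.1 -15.6 0",
)

```text
clock: 32.33
tcp_pos: [0.4831, 0.2731, 0.0831]
tcp_rot: [3.127, 0.297, -0.002]
ft_force: [-0.4, -0.1, 0.3]
width: 0.0654
gripper_force: 0.0
```

Request:
arm_command(
  commands="0 0 0 0; 0 0 0 0; 0 0 0 0; 0 0 0 0; 0 0 0 0",
  hand=1.5,
  force=60,
)

```text
clock: 32.95
tcp_pos: [0.4836, 0.2743, 0.085]
tcp_rot: [-3.127, -0.299, -0.005]
ft_force: [-0.6, -0.6, 7.4]
width: 0.0267
gripper_force: 58.7
```

Request:
arm_command(
  commands="0 0 2 0; 0 0 7 0; 0 0 13 0; 0 0 17.5 0; 0 0 17.5 0",
)

```text
clock: 33.58
tcp_pos: [0.4842, 0.2746, 0.2626]
tcp_rot: [-3.125, -0.299, -0.013]
ft_force: [0.4, -0.7, -3.5]
width: 0.0268
gripper_force: 59.4
```

```bash
cat > lid.py <<'E'
from h import *
ts=[]
for i in range(3):
    p,d,s=snap('wrist','w6.png'); ts.append(s['tcp_pos'])
print(np.array(ts).round(4)); t=ts[-1]; P=cloud('wrist',d,s)
for q in blobs(P,t[0]-.12,t[0]+.12,t[1]-.12,t[1]+.12,t[2]-.035,t[2]+.0,3000):
    A=np.c_[q[:,:2]-t[:2],np.ones(len(q))]; print('lid rel',circ(q)[0]-t[:2]*1000,circ(q)[1],'tilt',np.linalg.lstsq(A,q[:,2]-t[2],rcond=None)[0].round(4))
E
python3 lid.py
```

```text
[[0.4842 0.2746 0.2626]
 [0.483  0.2741 0.2597]
 [0.4822 0.2738 0.2579]]
lid rel [1.35573245 1.0413466 ] 77.7 tilt [-0.0564 -0.0099 -0.0107]
```

Request:
arm_command(
  commands="2.3 -4.5 0 0; 4.6 -8.9 0 0; 7 -13.4 0 0; 9.3 -17.9 0 0; 11.6 -22.3 0 0",
)

```text
clock: 34.35
tcp_pos: [0.5985, 0.0494, 0.2559]
tcp_rot: [-3.127, -0.299, 0.007]
ft_force: [-0.4, -0.3, -2.3]
width: 0.0264
gripper_force: 59.7
```

Request:
arm_command(
  commands="0 0 0 0; 0 0 0 0; 0 0 0 0; 0 0 0 0; 0 0 0 0",
)

```text
clock: 34.98
tcp_pos: [0.5986, 0.0516, 0.2585]
tcp_rot: [3.127, 0.301, 0.0]
ft_force: [-0.6, 0.0, -2.1]
width: 0.0267
gripper_force: 59.9
```

```bash
python3 lid.py
python3 - <<'E'
from h import *
p,d,s=snap('side','s6.png')
cv2.imwrite('pics/s6c.png',cv2.resize(p[100:300,220:420,::-1],None,fx=2.5,fy=2.5))
E
```

```text
[[0.5986 0.0516 0.2585]
 [0.5986 0.0514 0.2585]
 [0.5987 0.0513 0.2585]]
lid rel [0.71930818 0.84017559] 77.7 tilt [-0.0557 -0.0103 -0.0107]
```

View pics/s6c.png

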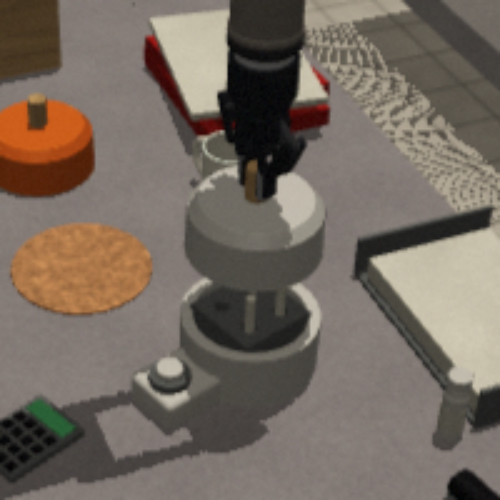

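The lid hangs level at (255,225), centred over the tub with its sticks. Lower it.

Request:
arm_command(
  commands="0 0 -2 0; 0 0 -4 0; 0 0 -6 0; 0 0 -7 0; 0 0 -8 0",
)

```text
clock: 35.8
tcp_pos: [0.5991, 0.0509, 0.1783]
tcp_rot: [3.127, 0.299, 0.001]
ft_force: [-0.1, -0.7, -1.7]
width: 0.0267
gripper_force: 59.9
```

Request:
arm_command(
  commands="0 0 -0.5 0; 0 0 -1 0; 0 0 -1.5 0; 0 0 -1.8 0; 0 0 -1.8 0",
)

```text
clock: 36.42
tcp_pos: [0.5987, 0.0509, 0.1602]
tcp_rot: [3.127, 0.299, -0.0]
ft_force: [0.1, -0.2, -2.7]
width: 0.0266
gripper_force: 59.9
```

Request:
arm_command(
  commands="0 0 -0.1 0; 0 0 -0.2 0; 0 0 -0.3 0; 0 0 -0.3 0",
)

```text
clock: 36.92
tcp_pos: [0.5988, 0.0508, 0.1581]
tcp_rot: [3.127, 0.299, 0.001]
ft_force: [-2.9, -0.7, 4.2]
width: 0.0264
gripper_force: 60.6
```

Request:
arm_command(
  commands="0 0 -0.1 0; 0 0 -0.1 0",
)

```text
clock: 37.17
tcp_pos: [0.5988, 0.0508, 0.158]
tcp_rot: [3.127, 0.299, 0.002]
ft_force: [-5.8, -2.0, 10.7]
width: 0.0267
gripper_force: 61.4
```

Request:
arm_command(
  commands="0 0 0 0; 0 0 0 0; 0 0 0 0; 0 0 0 0; 0 0 0 0",
  hand=7,
)

```text
clock: 37.8
tcp_pos: [0.5988, 0.0509, 0.1562]
tcp_rot: [3.127, 0.299, -0.0]
ft_force: [-0.4, 0.2, 1.0]
width: 0.07
gripper_force: 0.0
```

Request:
arm_command(
  commands="0 0 3 0; 0 0 7 0; 0 0 10 0; -3 -2 10 0; -6 -4 10 0",
)

```text
clock: 38.42
tcp_pos: [0.5382, 0.0106, 0.2565]
tcp_rot: [3.127, 0.3, 0.001]
ft_force: [1.0, 0.4, 0.1]
width: 0.0696
gripper_force: 0.0
```

Request:
arm_command(
  commands="-2 0 0 0; -5.7 0.3 0 0; -5.7 0.3 0 0; -5.7 0.3 0 0",
  hand=0,
)

```text
clock: 38.92
tcp_pos: [0.4825, 0.0138, 0.2567]
tcp_rot: [3.127, 0.299, 0.002]
ft_force: [0.9, 0.0, 0.3]
width: 0.0003
gripper_force: 0.0
```

Run:
```python
from h import *
for n in ['wrist','top']:
    p,d,s=snap(n,n+'7.png'); P=cloud(n,d,s); print(n,s['tcp_pos'])
    print('button',[(len(q),q.mean(0).round(4),circ(q)) for q in blobs(P,.4,.52,-.05,.08,.05,.075,20)])
    for q in blobs(P,.48,.72,-.07,.17,.135,.155,100):
        A=np.c_[q[:,:2]-[.599,.051],np.ones(len(q))]; print('roof',len(q),circ(q),np.linalg.lstsq(A,q[:,2],rcond=None)[0].round(4))
    print('knob',[(len(q),q[:,2].max(),circ(q)) for q in blobs(P,.5,.7,-.05,.15,.18,.2,20)])
    print('btn rec',[(np.round(x['centre'],4),x['confidence']) for x in recognise(n,'start_top')][:2])
```

```text
wrist [0.48250919 0.01380664 0.25671797]
button [(1573, array([0.4829, 0.0147, 0.0562]), (array([481.2,  14.4]), 24.7))]
roof 24491 (array([598.3,  51.4]), 76.8) [0.0258 0.0081 0.1469]
knob [(2156, np.float64(0.19396552479135232), (array([598.9,  51.4]), 14.2))]
btn rec [(array([0.4823, 0.0122, 0.06  ]), 0.71)]
top [0.48265491 0.01379162 0.25634022]
button [(185, array([0.477 , 0.0159, 0.0581]), (array([480.4,  14.6]), 24.0))]
roof 873 (array([598.4,  51.4]), 77.6) [ 0.0024 -0.0031  0.1458]
knob []
btn rec []
```

View pics/wrist7.png

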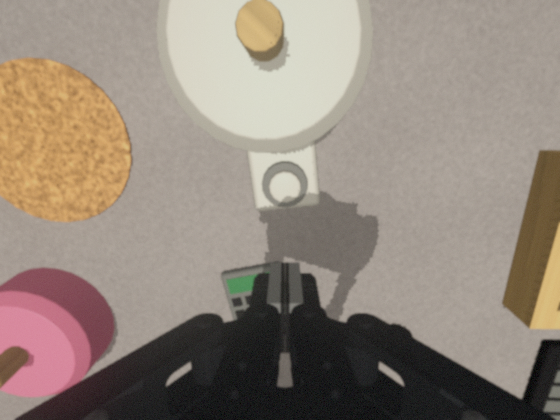

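The lid is seated level: knob top at 193 mm, roof slope about 0, centred at (599,51) mm. The button is at pixel (285,185), about (481,14) mm. I'll press slightly outward of its centre to keep the gripper body clear of the lid.

Request:
arm_command(
  commands="-0.7 -0.1 -5 0; -0.7 -0.1 -10 0; -0.7 -0.1 -15 0; -0.7 -0.1 -18 0; -0.7 -0.1 -18 0",
)

```text
clock: 39.75
tcp_pos: [0.4736, 0.013, 0.0743]
tcp_rot: [-3.126, -0.299, 0.008]
ft_force: [0.0, -0.3, -1.2]
width: 0.0
gripper_force: 0.0
```

Request:
arm_command(
  commands="0 0 -0.5 0; 0 0 -1 0; 0 0 -1.3 0; 0 0 -1.5 0; 0 0 -1.5 0",
)

```text
clock: 40.38
tcp_pos: [0.475, 0.0129, 0.0615]
tcp_rot: [3.127, 0.299, 0.001]
ft_force: [-0.7, 0.3, 0.8]
width: -0.0002
gripper_force: 0.6
```

Request:
arm_command(
  commands="0 0 -0.2 0; 0 0 -0.4 0; 0 0 -0.4 0",
)

```text
clock: 40.75
tcp_pos: [0.475, 0.0129, 0.0574]
tcp_rot: [3.127, 0.299, 0.001]
ft_force: [-0.8, -0.0, 3.3]
width: 0.0003
gripper_force: 1.6
```

Request:
arm_command(
  commands="0 0 -0.1 0; 0 0 -0.2 0; 0 0 -0.3 0; 0 0 -0.3 0",
)

```text
clock: 41.25
tcp_pos: [0.475, 0.0128, 0.0557]
tcp_rot: [3.127, 0.299, 0.002]
ft_force: [-3.8, -0.3, 19.0]
width: -0.0
gripper_force: 9.4
```

The button bottomed out (19 N, about 6 mm of travel). Release and retreat.

Request:
arm_command(
  commands="0 0 1 0; 0 0 3 0; 0 0 9 0; 0 0 15 0; 0 0 19 0",
)

```text
clock: 41.88
tcp_pos: [0.4749, 0.0129, 0.2469]
tcp_rot: [3.127, 0.299, 0.003]
ft_force: [0.8, 0.9, 0.6]
width: 0.0001
gripper_force: 0.0
```

Request:
arm_command(
  commands="0 -5 0 0; 0 -10 0 0; 0 -15 0 0; 0 -15 0 0; 0 -15 0 0",
)

```text
clock: 42.5
tcp_pos: [0.4744, -0.1366, 0.2439]
tcp_rot: [-3.126, -0.298, 0.002]
ft_force: [0.4, -0.0, 0.1]
width: -0.0003
gripper_force: 0.0
```

Run:
```python
from h import *
p,d,s=snap('top','t8.png'); P=cloud('top',d,s)
for q in blobs(P,.48,.72,-.07,.17,.135,.155,100):
    A=np.c_[q[:,:2]-[.599,.051],np.ones(len(q))]; print('roof',len(q),circ(q),np.linalg.lstsq(A,q[:,2],rcond=None)[0].round(4))
print('button',[(len(q),np.percentile(q[:,2],90)) for q in blobs(P,.4,.51,-.05,.08,.05,.075,20)])
```

```text
roof 2686 (array([597.8,  50.9]), 77.6) [0.0106 0.0015 0.1465]
button [(228, np.float64(0.06386186617645509))]
```

View pics/t8.png

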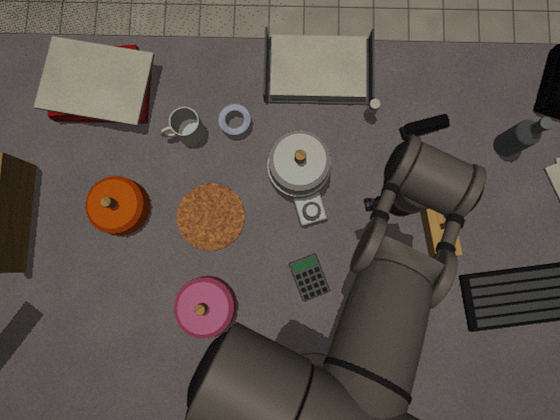

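The lid is seated at (300,160) as at the start, the button is back up, and nothing else has moved.

```bash
python3 -c "
from station import ticket; print(ticket.finish_job())"
```

```text
the job is handed in; nothing more can be done
None
```

The job is handed in: all three filter sticks are home in their own tubes, the lid (knocked about 26 mm off the mat's middle after I set it down) is back on and level, and the start button was pressed fully down and released.

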